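# Eject an eyepiece from the sloping stand

### The arm

A 6-joint arm with a two-finger parallel gripper is mounted at the origin on the work surface. World frame = base frame: x ahead of the robot, y to its left, z up, the work surface at z = 0. Lengths are in m, angles in rad, forces in N, time in s.
With the tool pointing down it reaches from about 0.25 to 0.775 m from the base axis. Payload 4 kg.
Tool frame: the origin (TCP) lies midway between the tips of the shut fingers; the grasp point (between the pads) lies 19 mm behind it; z points along the fingers, y is the line along which they close (so a half turn about z gives the same grasp; the last joint's range is limited). The gripper opens to 94 mm and grips with 3 to 60 N. Pads are 16 mm wide; open, the fingers measure 119 mm over their backs; the gripper's body (75 mm by 177 mm) begins 78 mm behind the grasp point.
Start: joints at [1.173, 0.087, 1.371, -0, 1.684, -0.103], TCP at [0.16, 0.526, 0.206] pointing down, gripper open.
Joint ranges: [-3.1, 3.1], [-0.76, 2.03], [0.27, 2.55], [-1.08, 4.22], [0.17, 2.65], [-2.57, 2.57]. Speed limits (rad/s): [2.79, 2.79, 3.14, 3.14, 3.14, 3.14].

### API

Orientations are given as a unit quaternion [x, y, z, w].
In Python, from plant import env gives the robot as it stands.
- The arm moves only by the tool step_arm, never from a script. Its argument "targets" is a list that holds one entry, the list of rows, each a list of 5 numbers: the opening, from -1 (shut) to 1 (fully open), then the shift along the tool's x, y, z in mm, then the turn about the tool's z in rad. A call has 1 to 8 rows; each row shifts and turns the commanded pose from where the row before left it, along the tool's axes as they then stand; what a row does not reach is not made up. A row lasts 1/10 s, in which the tool goes at most 50 mm and 8.59 degrees, less where a joint would pass 70% of its speed; a pose out of reach is approached as far as the arm can. A call with a gripper value outside its range is refused whole. The fingers move at their own pace and stop on an object; the grip force is fixed at half the most. Time passes only in rows, so rows that do not move let the fingers close. It gives the time, the measured TCP pose, the force, the opening and the grip force at its end, in the units of the state.
- env.sense(): the state, without advancing time (a new reading comes with each control period).
- env.read_camera(name): name is "scene" or "side" or "wrist"; returns (picture, depth): 400x640x3 uint8, blue, green, red; 400x640 float32, m along the optical axis (not along the pixel's ray), 0 where there is no reading.
- env.camera_model(name): a dict with "fov_y" (degrees; the focal length in pixels is half the picture's height over the tangent of half this angle, whatever the lens; pixels are square), "cx", "cy" (the principal point, pixels), "world_from_camera" (4x4, takes a point from camera to world coordinates). Camera axes: x right, y down, z forward; pixel columns grow to the right and rows downward; lengths in m; the calibration is good to about 2 mm. The wrist camera is an equidistant fisheye: a pixel r from the principal point sees the ray r / f radians off the axis. A picture is of the moment at which its call begins: read the wrist's pose just before it. camera_model takes no time and is no camera call; for the wrist camera it gives the pose at the moment of the call.
- env.job_done(): hands the job in; it is judged then, once.
The state is a dict: "clock": time; "q": joint angles; "joint_velocities": joint speeds; "joint_torque": joint torques, N m; "tool_pos": TCP position; "ee_rot": TCP orientation; "ft_force": force on the tool from outside, world axes, zero at the start; "moment": the same for the moment, N m; "width": opening from 0.0 (shut) to 1.0 (fully open); "gripper_force": force on a finger pad.
Only numpy, scipy, OpenCV 4.12 (cv2) and the standard library are available. Lean on these libraries where they do the work, as an engineer would, in place of code of your own. Each camera call takes 0.05 s, during which the arm holds its last target. There are 200 camera calls.

### The job

The eyepiece with the lens in its top is sunk flush in one cell of the sloping stand: press the ejector lever beside that cell gently down to its stop so that the eyepiece is pushed up, then take hold of the raised barrel, draw it out along its cell and stand it upright, lens up, wholly on the cork mat. Set it down without dropping it, do not force the lever once it has reached its stop, and leave the blanking plug, its lever and everything else where they are.

Things in the scene. Friction and masses are not known exactly. Their poses are not given: they have to be found in the camera images.
- stand: Heavy fixed eyepiece stand. Origin: centre of its underside on the table; x from its low front to its rear, y to its left, z up (turned about z only, front roughly to the robot). A grey block 110 x 200 x 80 mm whose flat top face slopes 35 deg down to the front: the face normal and the axes of its two cells point along (-0.574, 0, 0.819) in these axes.
- lamp_bar (a point): Middle of a fixed lamp bar, 24 mm thick, 150 mm long along the stand's y, hung over the cells at x -56, z 296 mm in the stand. A 16 mm round post at x 105, y 0 carries it, bending forward to it at 250 to 310 mm height. It leaves no room for a gripper straight down over a cell; along the cell's axis there is room.
- left_cell (a point): Centre of the mouth of the left cell, in the sloping face, at the stand's y +50 mm; axes are the stand's. The cell is a round hole through the block, square to the face, 41 mm wide and 80 mm long; the barrel in it rests on an ejector disc 80 mm below the face, which the lever beside it pushes up.
- right_cell (a point): The same for the right cell, at the stand's y -50 mm.
- eyepiece: The wanted eyepiece: bare metal barrel 38 mm diameter, 80 mm long, 140 to 280 g; its top end has a raised 4.5 mm rim around a glass lens set 4 to 9 mm down (the other barrel's top is plain and flat). Origin: centre of its foot; z runs along the barrel to the lens end. It starts sunk in one of the two cells, top flush with the face, z along the cell's axis; no part of it can be gripped until it is raised.
- blank: Bare metal blanking plug, 38 mm diameter, 80 mm long, with a plain flat top, flush in the other cell. Origin: centre of its foot; z along it to its top. To be left alone.
- left_pad (a point): Top centre of the black pad (40 x 36 x 10 mm) at the front end of the left cell's ejector lever, 130 mm from its pivot. At the start 42 mm above the pivot. Pressed down it swings 0.6 rad to a hard stop, 35 mm below the pivot, raising the ejector disc 40 mm in proportion. Stiff: it takes about 5 to 9 N, stays where it is left and holds the raised barrel up.
- left_pivot (a point): Pivot of the left lever, at x 30, y 150, z 100 mm in the stand; the lever, a 12 mm bar, turns about the stand's y axis through it.
- right_pad (a point): The same pad of the right cell's ejector lever.
- right_pivot (a point): Pivot of the right lever, at x 30, y -150, z 100 mm in the stand.
- mat: Round cork mat 120 mm diameter, 6 mm thick, fixed on the table. Origin: centre of its underside.
- beaker: Bystander: clear beaker, 64 mm diameter, 90 mm tall; origin under its centre.
- dish: Bystander: white disc-shaped dish, 90 mm diameter, 18 mm tall; origin under its centre.
- slide_box: Bystander: wooden slide box 85 x 160 x 35 mm; origin under its centre.
- bottle: Bystander: amber bottle, 54 mm diameter, 120 mm tall; origin under its centre.
- marker: Bystander: marker pen 130 mm long along x, 13 mm thick; origin under its centre.
- block: Bystander: steel block 50 x 90 x 40 mm; origin under its centre.
Not all that is in view belongs to the job. Several things have the shape of the mat; the one meant has the colours described above.

How it is judged:
On the way, in this order (a step that is already met when the one before it is completed fails the run):
1. the eyepiece has been pushed up at least 36 of the 40 mm in its cell by its lever, the lever's pad down, the fingers not touching the eyepiece (z of eyepiece in the frame of stand between 0.0817 and 0.0899 m and contact force between the fingers and eyepiece below 0.05 N and ((y of eyepiece in the frame of stand above 0 m and z of left_pad in the frame of stand below 0.073 m) or (y of eyepiece in the frame of stand below 0 m and z of right_pad in the frame of stand below 0.073 m))), for 0.2 s.
2. the eyepiece is held in the fingers, right out of its cell (z of eyepiece in the frame of stand above 0.1219 m and contact force between the fingers and eyepiece above 1 N), for 0.2 s.
3. the eyepiece stands upright on the cork mat (horizontal distance between eyepiece and mat below 0.041 m and angle between eyepiece's own z axis and vertical below 0.1 rad and height (world z) of eyepiece between 0.003 and 0.01 m), for 0.2 s.
At the end, for the whole second after the job is handed in: The eyepiece stands upright, lens up (within 0.1 rad), its foot wholly on the cork mat (centre within 41 mm of the mat's), released and at rest; the blanking plug is still in its cell within 10 mm of its start (all of step 3 and linear speed of eyepiece below 0.02 m/s and contact force between the fingers and eyepiece below 0.05 N and distance of blank from where it was at the start of the episode below 0.01 m); the robot touches nothing.
It fails at once if the stand or a lever is pressed with more than 80 N (contact force between any of the fingers, the arm and stand above 80 N).
It fails at once if the other lever is pressed: the blanking plug moves more than 10 mm (distance of blank from where it was at the start of the episode above 0.01 m).
It fails at once if the eyepiece is dropped (moves faster than 0.5 m/s while no finger holds it) (linear speed of eyepiece above 0.5 m/s and contact force between the fingers and eyepiece below 0.05 N).
It fails at once if a bystander is moved more than 30 mm (distance of any of beaker, dish, slide_box, bottle, marker, block from where it was at the start of the episode above 0.03 m).
It also fails if it takes over 67 s, if anything falls off the work surface, if the arm or the gripper's body presses on something with over 40 N, if the wrist force passes 120 N, or if a joint passes its speed limit or range.

## Working session

There is one attempt and no reset: what is moved stays moved. The work goes in short steps, Python scripts to look and compute and a tool call to move; the robot and the scene stay as the last step left them, time stands still between calls to the robot, and variables do not carry over. Pictures are saved under pics/ and viewed, at most 10 in all, crops included, and the job is handed in when it is done.

Besides the shell and the picture viewer there is one more tool, called after "Emit:" by a JSON object that holds its "api" and its "payload". step_arm: Moves the arm, as the interface text tells. Its arguments: {"type":"object","properties":{"targets":{"type":"array","items":{"type":"array","items":{"type":"array","items":{"type":"number"}}}}},"required":["targets"]}

```bash
mkdir -p pics; ls; cat > h.py <<'E'
import numpy as np, cv2
from plant import env
from scipy.spatial.transform import Rotation as R
def grab(name):
    m=env.camera_model(name); im,d=env.read_camera(name)
    np.savez(f'{name}.npz',im=im,d=d,T=m['world_from_camera'],f=200/np.tan(np.radians(m['fov_y']/2)),c=[m['cx'],m['cy']])
    return im,d
def world(name):
    z=np.load(f'{name}.npz'); d=z['d']; v,u=np.mgrid[:400,:640]
    x=(u-z['c'][0])/z['f'];y=(v-z['c'][1])/z['f']
    if name=='wrist':
        r=np.hypot(x,y)+1e-9; k=np.tan(r)/r; x=x*k;y=y*k
    P=np.stack([x*d,y*d,d],-1); T=z['T']
    return z['im'],d,P@T[:3,:3].T+T[:3,3]
E
python3 - <<'E'
from h import *
for n in ('scene','side'):
    im,d=grab(n); cv2.imwrite(f'pics/{n}0.png',im)
s=env.sense(); print(s)
E
```

```text
pics
{'clock': 0.1, 'q': array([ 1.17276878e+00,  8.75988114e-02,  1.37160311e+00, -1.23040838e-04,
        1.68361608e+00, -1.03088266e-01]), 'joint_velocities': array([-0.00026974, -0.00157125, -0.00191506,  0.00038341,  0.00097362,
        0.00022563]), 'joint_torque': array([ 2.53966106e-01, -3.35989702e+01, -2.98700988e+01,  1.24803060e-01,
        2.74534151e-02, -2.39728493e-06]), 'tool_pos': array([0.15978769, 0.52593742, 0.20482922]), 'ee_rot': array([ 1.46942498e-01,  9.89144844e-01, -6.08703152e-04, -9.26852145e-05]), 'ft_force': array([-0.20561781,  0.51310941, -0.9454394 ]), 'moment': array([-0.02158639, -0.03708017, -0.05418267]), 'gripper_force': 0.0, 'width': 1.0018249582968946}
```

View pics/scene0.png

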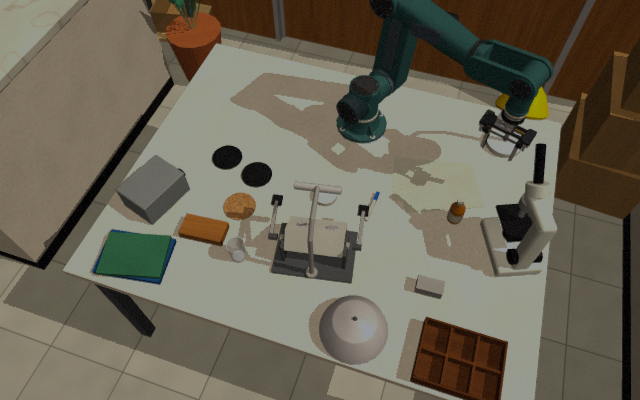

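View pics/side0.png

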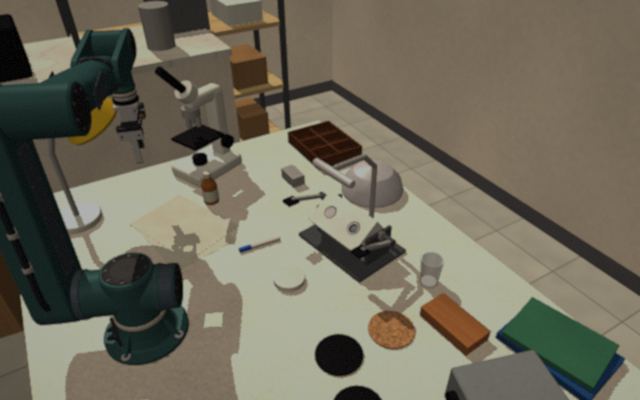

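The scene picture shows the stand at about (313,240) with the lamp bar at (317,187). There are three mat-shaped discs: black at (227,157), black at (257,174) and cork-coloured at (239,206). The cork one fits the description. In the side view the cells are at (330,211) and (353,228) and the cork mat at (391,329). One enlarged crop will confirm the mat and the cell.

```bash
python3 - <<'E'
from h import *
im,d,P=world('side')
a=cv2.resize(im[165:285,270:430],None,fx=5,fy=5,interpolation=cv2.INTER_CUBIC)[:600,:800]
cv2.imwrite('pics/crop1.png',a)
for n in ('scene','side'):
    im,d,P=world(n)
    hsv=cv2.cvtColor(im,cv2.COLOR_BGR2HSV)
    # mat: low height orange
    x0,y0=((239,206) if n=='scene' else (391,329))
    print(n,'mat',P[y0,x0], im[y0,x0])
    m=cv2.inRange(hsv,(5,90,60),(22,255,255))
    k,l,st,c=cv2.connectedComponentsWithStats(m); 
    i=l[y0,x0]; q=P[l==i]; print(i,st[i],c[i],q.min(0),q.max(0),q.mean(0))
    for nm,(u,v) in (dict(bar=(317,187),padR=(277,201),padL=(374,200),post=(312,272),cellL=(335,232),cellR=(300,232),beaker=(236,249),box=(203,229),dish=(324,197)) if n=='scene' else dict(cL=(330,211),cR=(353,228),bar=(335,172),padR=(378,240),beaker=(430,270),dish=(290,278))).items(): print(nm,P[v,u].round(3))
im,d,P=world('scene')
# slope face: points with normal approx
s=(P[...,2]>0.03)&(P[...,2]<0.14)
reg=np.zeros(s.shape,bool); reg[215:262,280:352]=1
q=P[s&reg]; 
best=None;rng=np.random.default_rng(0)
for _ in range(500):
    a,b,c=q[rng.choice(len(q),3,False)]; nn=np.cross(b-a,c-a); 
    if np.linalg.norm(nn)<1e-6: continue
    nn/=np.linalg.norm(nn); nn*=np.sign(nn[2])
    if abs(nn[2]-.819)>.05: continue
    k=(abs((q-a)@nn)<.003).sum()
    if best is None or k>best[0]: best=(k,nn,a)
k,nn,a=best; i=q[abs((q-a)@nn)<.003]; u,s_,v=np.linalg.svd(i-i.mean(0)); print(k,v[2],i.mean(0),i.min(0),i.max(0))
E
```

```text
scene mat [ 0.53903495 -0.32112443 -0.00198426] [ 54 101 144]
385 [223 193  33  27 686] [239.23323615 205.82798834] [ 0.47858294 -0.37887401 -0.00990595] [1.40243386 0.301545   1.59509695] [ 0.54657609 -0.31441152  0.0143783 ]
bar [0.57  0.003 0.315]
padR [ 0.555 -0.15   0.139]
padL [0.36  0.154 0.009]
post [0.724 0.034 0.035]
cellL [0.608 0.077 0.138]
cellR [ 0.649 -0.032  0.146]
beaker [ 0.715 -0.253  0.011]
box [ 0.689 -0.389  0.036]
dish [ 0.408 -0.028  0.012]
side mat [ 0.53738941 -0.32483078  0.00877088] [ 61 100 145]
32 [ 368  311   47   38 1385] [391.16534296 329.39133574] [-0.00699287 -0.91613699 -0.00394115] [ 0.60404191 -0.26221967  0.99152972] [ 0.5377734  -0.32505511  0.00793161]
cL [0.585 0.054 0.121]
cR [ 0.603 -0.043  0.116]
bar [ 0.556 -0.018  0.308]
padR [ 0.654 -0.098  0.089]
beaker [ 0.709 -0.262  0.078]
dish [ 0.395 -0.041  0.019]
538 [-0.57219874 -0.10825937  0.8129382 ] [0.58696348 0.00814922 0.11301137] [ 0.53108589 -0.09769275  0.07655272] [0.64615211 0.10738546 0.13999225]
```

View pics/crop1.png

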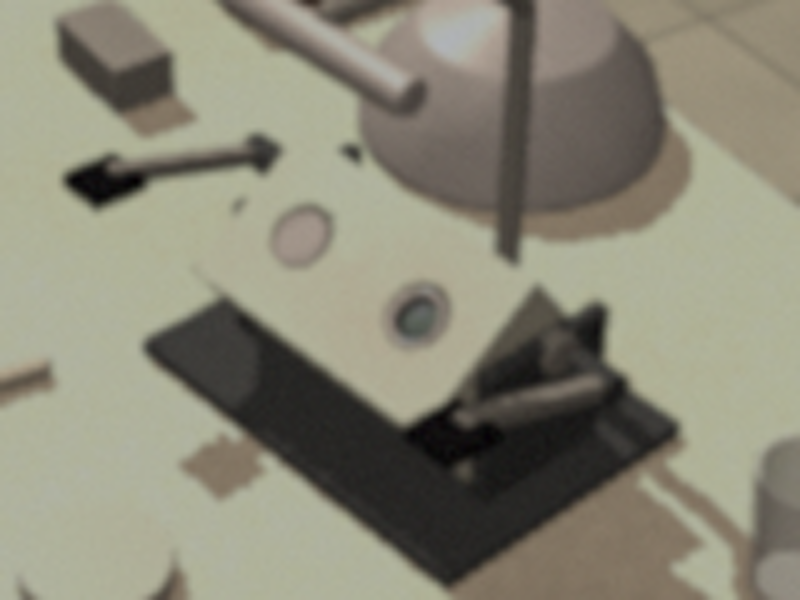

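The enlarged crop shows that the cell at (353,228), on the stand's right (y −), holds the dark glass lens inside a rim. The other cell, at (330,211), holds a plain flat top. So the right lever is the one to press, and the cork disc is the mat, at about (0.538, -0.324). The stand's yaw is about 0.187. The right pad is at about (0.555, -0.15, 0.139).

The moves give no direct tilt, so I'll first check what happens at the edge of the reach, in free space and moving upwards.

Emit:
{"api": "step_arm", "payload": {"targets": [[[-1,0,0,-50,0],[-1,0,0,-50,0],[-1,0,0,-50,0],[-1,0,0,-50,0],[-1,0,0,-50,0],[-1,0,0,-50,0],[-1,0,0,-50,0],[-1,0,0,-50,0]]]}}

```text
clock: 0.9
tool_pos: [0.156, 0.5127, 0.5691]
ee_rot: [0.147, 0.989, 0.004, 0.0]
ft_force: [-4.5, -10.6, 3.5]
width: 0.359
gripper_force: 0.0
```

```bash
python3 - <<'E'
from h import *
s=env.sense(); print(s['clock'],s['q'].round(3),s['tool_pos'],R.from_quat(s['ee_rot']).as_matrix().round(3))
m=env.camera_model('wrist');print(m)
E
```

```text
0.9 [ 1.168  0.353  0.273  0.003  2.507 -0.105] [0.1559965  0.51270733 0.56908961] [[-0.957  0.291  0.002]
 [ 0.291  0.957  0.008]
 [ 0.001  0.009 -1.   ]]
{'fov_y': 65.70646984690485, 'cx': 319.6278676274988, 'cy': 199.86352446351432, 'world_from_camera': array([[ 0.2908496 ,  0.92329903,  0.25084938,  0.0826226 ],
       [ 0.95673594, -0.28283782, -0.0682576 ,  0.53410426],
       [ 0.00792752,  0.25984932, -0.96561664,  0.7473745 ],
       [ 0.        ,  0.        ,  0.        ,  1.        ]])}
```

Emit:
{"api": "step_arm", "payload": {"targets": [[[-1,0,0,-50,0],[-1,0,0,-50,0],[-1,0,0,-50,0],[-1,0,0,0,0]]]}}

```text
clock: 1.3
tool_pos: [0.1359, 0.4486, 0.6265]
ee_rot: [0.147, 0.988, 0.039, 0.006]
ft_force: [-0.5, -0.6, -1.4]
width: 0.022
gripper_force: 0.0
```

```bash
cat >> h.py <<'E'
def st():
    s=env.sense(); M=R.from_quat(s['ee_rot']).as_matrix()
    print(s['clock'],'q',s['q'].round(3),'p',s['tool_pos'].round(4),'F',s['ft_force'].round(1),'w',round(s['width'],3)); print(M.round(3)); return s,M
E
python3 -c "
from h import *
st()"
```

```text
1.3 q [ 1.148  0.237  0.274  0.017  2.552 -0.113] p [0.1359 0.4486 0.6265] F [-0.5 -0.6 -1.4] w 0.022
[[-0.957  0.29   0.024]
 [ 0.291  0.954  0.076]
 [-0.001  0.079 -0.997]]
```

Emit:
{"api": "step_arm", "payload": {"targets": [[[-1,0,0,-50,0],[-1,0,0,-50,0],[-1,0,0,-50,0],[-1,0,0,-50,0],[-1,0,0,-50,0],[-1,0,0,-50,0],[-1,0,0,-50,0],[-1,0,0,0,0]]]}}

```text
clock: 2.1
tool_pos: [0.0942, 0.3112, 0.7085]
ee_rot: [0.146, 0.984, 0.102, 0.016]
ft_force: [-0.5, -0.1, -1.4]
width: 0.005
gripper_force: 0.0
```

```bash
python3 -c "
from h import *
st()"
```

```text
2.1 q [ 1.053  0.016  0.274  0.094  2.647 -0.135] p [0.0942 0.3112 0.7085] F [-0.5 -0.1 -1.4] w 0.005
[[-0.957  0.285  0.061]
 [ 0.291  0.936  0.196]
 [-0.001  0.206 -0.979]]
```

Emit:
{"api": "step_arm", "payload": {"targets": [[[-1,0,0,50,0],[-1,0,0,50,0],[-1,0,0,50,0],[-1,0,0,0,0]]]}}

```text
clock: 2.5
tool_pos: [0.1041, 0.342, 0.5599]
ee_rot: [0.147, 0.986, 0.082, 0.008]
ft_force: [0.8, 1.7, -3.4]
width: 0.007
gripper_force: 0.0
```

```bash
python3 -c "
from h import *
st()"
```

```text
2.5 q [ 1.076 -0.237  0.938  0.054  2.278 -0.161] p [0.1041 0.342  0.5599] F [ 0.8  1.7 -3.4] w 0.007
[[-0.957  0.288  0.04 ]
 [ 0.291  0.943  0.16 ]
 [ 0.008  0.165 -0.986]]
```

The out-of-reach pose relaxes the tool's tilt, and the tilt then stays in the commanded pose. So I can get the 35° tilt by pushing against the reach limit. I'll check that the reverse works too: low and close in, pushing inwards.

Emit:
{"api": "step_arm", "payload": {"targets": [[[-1,0,0,50,0],[-1,0,0,50,0],[-1,0,0,50,0],[-1,0,0,50,0],[-1,0,0,50,0],[-1,0,-50,50,0],[-1,0,-50,0,0],[-1,0,-50,0,0]]]}}

```text
clock: 3.3
tool_pos: [0.0818, 0.2693, 0.2754]
ee_rot: [0.145, 0.984, 0.102, 0.015]
ft_force: [0.4, -1.1, 0.1]
width: 0.008
gripper_force: 0.0
```

```bash
python3 -c "
from h import *
st()"
```

```text
3.3 q [ 1.003 -0.709  1.833  0.057  1.819 -0.255] p [0.0818 0.2693 0.2754] F [ 0.4 -1.1  0.1] w 0.008
[[-0.957  0.283  0.059]
 [ 0.289  0.937  0.196]
 [-0.     0.205 -0.979]]
```

Emit:
{"api": "step_arm", "payload": {"targets": [[[-1,0,-30,0,0],[-1,0,-30,0,0],[-1,0,-30,0,0],[-1,0,0,0,0]]]}}

```text
clock: 3.7
tool_pos: [0.0716, 0.236, 0.2716]
ee_rot: [0.146, 0.986, 0.077, 0.012]
ft_force: [-0.4, 0.3, -0.5]
width: 0.003
gripper_force: 0.0
```

```bash
python3 -c "
from h import *
st()"
```

```text
3.7 q [ 0.978 -0.753  1.851  0.048  1.894 -0.279] p [0.0716 0.236  0.2716] F [-0.4  0.3 -0.5] w 0.003
[[-0.957  0.287  0.046]
 [ 0.29   0.945  0.148]
 [-0.     0.155 -0.988]]
```

Emit:
{"api": "step_arm", "payload": {"targets": [[[-1,0,-50,0,0],[-1,0,-50,0,0],[-1,0,-50,0,0],[-1,0,-50,0,0],[-1,0,-50,0,0],[-1,0,0,0,0]]]}}

```text
clock: 4.3
tool_pos: [0.0503, 0.1683, 0.3049]
ee_rot: [0.147, 0.989, -0.006, -0.0]
ft_force: [-0.2, 0.3, -1.7]
width: 0.006
gripper_force: 0.0
```

```bash
python3 -c "
from h import *
st()"
```

```text
4.3 q [ 0.963 -0.755  1.775 -0.006  2.134 -0.317] p [0.0503 0.1683 0.3049] F [-0.2  0.3 -1.7] w 0.006
[[-0.957  0.29  -0.003]
 [ 0.29   0.957 -0.012]
 [-0.001 -0.013 -1.   ]]
```

Emit:
{"api": "step_arm", "payload": {"targets": [[[-1,0,20,-50,-0.121],[-1,0,20,-50,-0.121],[-1,0,20,-50,-0.121],[-1,0,0,-50,-0.121],[-1,-45,-20,0,0],[-1,-45,-20,0,0],[-1,-45,-20,0,0],[-1,-45,-20,0,0]]]}}

```text
clock: 5.1
tool_pos: [0.2548, 0.1803, 0.4906]
ee_rot: [-0.095, 0.995, -0.007, -0.002]
ft_force: [-0.2, 1.9, -1.7]
width: 0.001
gripper_force: 0.0
```

Emit:
{"api": "step_arm", "payload": {"targets": [[[-1,-45,-20,0,0],[-1,-45,-20,0,0],[-1,-45,-20,0,0],[-1,-45,-20,0,0],[-1,0,0,0,0]]]}}

```text
clock: 5.6
tool_pos: [0.4512, 0.1347, 0.4835]
ee_rot: [-0.092, 0.996, -0.008, -0.008]
ft_force: [-0.2, 0.7, -2.4]
width: 0.003
gripper_force: 0.0
```

```bash
python3 -c "
from h import *
st()"
```

```text
5.6 q [ 0.181  0.046  0.852 -0.02   2.261 -1.587] p [0.4512 0.1347 0.4835] F [-0.2  0.7 -2.4] w 0.003
[[-0.983 -0.184 -0.015]
 [-0.184  0.983 -0.018]
 [ 0.018 -0.015 -1.   ]]
```

Emit:
{"api": "step_arm", "payload": {"targets": [[[-1,-50,0,-20,0],[-1,-50,0,-20,0],[-1,-50,0,0,0],[-1,-50,0,0,0],[-1,-50,0,0,0],[-1,-50,0,0,0],[-1,0,0,0,0]]]}}

```text
clock: 6.3
tool_pos: [0.6661, 0.1738, 0.4494]
ee_rot: [-0.095, 0.995, -0.003, 0.023]
ft_force: [0.1, 0.3, -2.5]
width: 0.006
gripper_force: 0.0
```

```bash
python3 -c "
from h import *
st()"
```

```text
6.3 q [ 0.178  0.548  0.28  -0.013  2.268 -1.591] p [0.6661 0.1738 0.4494] F [ 0.1  0.3 -2.5] w 0.006
[[-0.981 -0.189  0.047]
 [-0.189  0.982 -0.001]
 [-0.046 -0.01  -0.999]]
```

Emit:
{"api": "step_arm", "payload": {"targets": [[[-1,-50,0,0,0],[-1,-50,0,0,0],[-1,-50,0,0,0],[-1,0,0,0,0]]]}}

```text
clock: 6.7
tool_pos: [0.7402, 0.1832, 0.3997]
ee_rot: [-0.095, 0.994, 0.003, 0.062]
ft_force: [-1.2, 0.4, -1.8]
width: -0.0
gripper_force: 0.0
```

```bash
python3 -c "
from h import *
st()"
```

```text
6.7 q [ 0.17   0.625  0.278 -0.005  2.116 -1.594] p [0.7402 0.1832 0.3997] F [-1.2  0.4 -1.8] w -0.0
[[-0.974 -0.189  0.123]
 [-0.188  0.982  0.017]
 [-0.124 -0.007 -0.992]]
```

Emit:
{"api": "step_arm", "payload": {"targets": [[[-1,-45,0,-25,0],[-1,-45,0,-25,0],[-1,-45,0,-25,0],[-1,-45,0,-25,0],[-1,-45,0,-25,0],[-1,-45,0,-25,0],[-1,0,0,0,0]]]}}

```text
clock: 7.4
tool_pos: [0.7871, 0.183, 0.4462]
ee_rot: [-0.094, 0.982, 0.016, 0.164]
ft_force: [-1.0, -0.3, -0.9]
width: 0.007
gripper_force: 0.0
```

```bash
python3 -c "
from h import *
st()"
```

```text
7.4 q [ 0.153  0.584  0.274  0.014  1.952 -1.601] p [0.7871 0.183  0.4462] F [-1.  -0.3 -0.9] w 0.007
[[-0.928 -0.19   0.32 ]
 [-0.179  0.982  0.063]
 [-0.326  0.001 -0.945]]
```

Emit:
{"api": "step_arm", "payload": {"targets": [[[-1,-45,0,-30,0],[-1,-45,0,-30,0],[-1,-45,0,-30,0],[-1,-45,0,-30,0],[-1,-45,0,-30,0],[-1,-45,0,-30,0],[-1,-45,0,-30,0],[-1,0,0,0,0]]]}}

```text
clock: 8.2
tool_pos: [0.7874, 0.1754, 0.5566]
ee_rot: [-0.092, 0.956, 0.03, 0.278]
ft_force: [-0.6, -0.3, -0.9]
width: 0.007
gripper_force: 0.0
```

```bash
python3 -c "
from h import *
st()"
```

```text
8.2 q [ 0.132  0.47   0.274  0.041  1.832 -1.609] p [0.7874 0.1754 0.5566] F [-0.6 -0.3 -0.9] w 0.007
[[-0.829 -0.193  0.526]
 [-0.159  0.981  0.109]
 [-0.537  0.007 -0.844]]
```

Emit:
{"api": "step_arm", "payload": {"targets": [[[-1,-45,0,-30,0],[-1,30,-37,-25,0],[-1,30,-37,-25,0],[-1,30,-37,-25,0],[-1,30,-37,-25,0],[-1,30,-37,-25,0],[-1,30,-37,-25,0],[-1,0,0,0,0]]]}}

```text
clock: 9.0
tool_pos: [0.6106, -0.0756, 0.5931]
ee_rot: [-0.088, 0.952, 0.029, 0.293]
ft_force: [0.7, 0.0, -0.4]
width: 0.004
gripper_force: 0.0
```

```bash
python3 -c "
from h import *
s,M=st(); print(((np.array([.464,-.07,.323])-s['tool_pos'])@M).round(3))"
```

```text
9.0 q [-0.396  0.008  0.779  0.328  1.826 -1.981] p [ 0.6106 -0.0756  0.5931] F [ 0.7  0.  -0.4] w 0.004
[[-0.813 -0.184  0.552]
 [-0.15   0.983  0.107]
 [-0.562  0.004 -0.827]]
[0.27  0.031 0.143]
```

Emit:
{"api": "step_arm", "payload": {"targets": [[[-1,34,4,18,0],[-1,34,4,18,0],[-1,34,4,18,0],[-1,34,4,18,0],[-1,34,4,18,0],[-1,34,4,18,0],[-1,34,4,18,0],[-1,34,4,18,0]]]}}

```text
clock: 9.8
tool_pos: [0.4643, -0.0642, 0.318]
ee_rot: [-0.092, 0.952, 0.032, 0.291]
ft_force: [-0.3, 0.8, -1.0]
width: 0.006
gripper_force: 0.0
```

Emit:
{"api": "step_arm", "payload": {"targets": [[[-1,0,0,0,0],[-1,0,0,0,0]]]}}

```text
clock: 10.0
tool_pos: [0.4653, -0.0646, 0.32]
ee_rot: [-0.092, 0.952, 0.032, 0.292]
ft_force: [0.4, 0.2, -0.3]
width: 0.008
gripper_force: 0.0
```

```bash
python3 -c "
from h import *
s,M=st()
im,d=grab('wrist'); cv2.imwrite('pics/w1.png',im)
"
```

```text
10.0 q [-0.562 -0.509  1.752  0.403  1.455 -2.28 ] p [ 0.4653 -0.0646  0.32  ] F [ 0.4  0.2 -0.3] w 0.008
[[-0.813 -0.193  0.549]
 [-0.156  0.981  0.114]
 [-0.561  0.007 -0.828]]
```

View pics/w1.png

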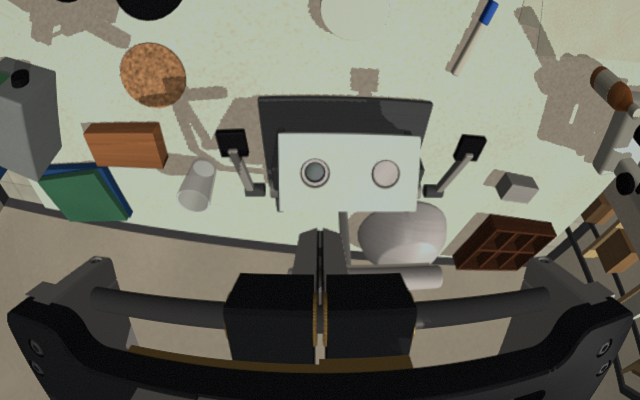

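The wrist view shows the lens cell at (315,172), the plain plug at (386,173), the right pad at (231,141), the left pad at (469,147), the cork mat at (153,74) and the lamp bar at about (400,275).

```bash
python3 - <<'E'
from h import *
im,d,P=world('wrist')
for nm,(u,v) in dict(lensrim=(315,158),cell=(315,172),plug=(386,173),padR=(231,141),padL=(469,147),mat=(153,74),pivR=(255,188),bar=(430,276),beaker=(200,175)).items(): print(nm,P[v,u].round(4))
hsv=cv2.cvtColor(im,cv2.COLOR_BGR2HSV)
g=im.max(2)
m=np.zeros(g.shape,np.uint8); m[125:165,212:252]=1
dark=(g<45)&(m>0)&(P[...,2]>.11); q=P[dark]; print('padR',dark.sum(),q.mean(0),q.min(0),q.max(0))
m=(P[...,2]>.001)&(P[...,2]<.02)&(hsv[...,1]>80); m[:, :100]=0; m[:,200:]=0; m[:30]=0;m[115:]=0; q=P[m]; print('mat',m.sum(),q.mean(0),np.median(q,0),(q.min(0)+q.max(0))/2,q.max(0)-q.min(0))
# face plane
f=np.zeros(d.shape,bool); f[135:210,282:418]=1; f&=(P[...,2]>.06)&(P[...,2]<.17)
q=P[f]; c=np.median(q,0)
for _ in range(5):
    u,s,v=np.linalg.svd(q-q.mean(0),full_matrices=False); r=(q-q.mean(0))@v[2]; q=q[abs(r)<max(.003,2*np.std(r))]
n=v[2]*np.sign(v[2][2]); print('face',n,q.mean(0),len(q))
# circles
gray=cv2.cvtColor(im,cv2.COLOR_BGR2GRAY)
big=cv2.resize(gray[140:205,280:420],None,fx=4,fy=4,interpolation=cv2.INTER_CUBIC)
c=cv2.HoughCircles(big,cv2.HOUGH_GRADIENT,1,120,param1=80,param2=25,minRadius=40,maxRadius=75)
print(None if c is None else [( (x/4+280).round(1),(y/4+140).round(1),r/4) for x,y,r in c[0]])
E
```

```text
lensrim [ 0.5847 -0.0452  0.1029]
cell [ 0.6025 -0.0419  0.1122]
plug [0.5808 0.0559 0.1166]
padR [ 0.5414 -0.1544  0.1416]
padL [0.4912 0.1362 0.141 ]
mat [ 0.5333 -0.3154  0.0045]
pivR [ 0.6599 -0.1251  0.1044]
bar [0.536  0.0574 0.3001]
beaker [ 0.7038 -0.2313  0.0499]
padR 681 [ 0.54114575 -0.15295185  0.14253186] [ 0.30471789 -0.17329406  0.13139017] [ 0.57450939 -0.09606964  0.42494969]
mat 3263 [ 0.53500358 -0.31672751  0.00506236] [ 0.53425262 -0.31601571  0.00507161] [ 0.53783836 -0.31895113  0.0049369 ] [0.11903103 0.11889636 0.00632857]
face [-0.56421324 -0.10094956  0.81943432] [0.58959341 0.00674451 0.11603322] 9618
[(np.float32(314.9), np.float32(173.1), np.float32(14.925)), (np.float32(385.6), np.float32(174.1), np.float32(14.35))]
```

Emit:
{"api": "step_arm", "payload": {"targets": [[[-1,5.5,-20.7,31,0],[-1,5.5,-20.7,31,0],[-1,5.5,-20.7,31,0],[-1,5.5,-20.7,31,0],[-1,5.5,-20.7,31,0],[-1,0,0,0,0.1],[-1,0,0,0,0.1],[-1,0,0,0,0]]]}}

```text
clock: 10.85
tool_pos: [0.5503, -0.1544, 0.178]
ee_rot: [0.003, 0.956, 0.06, 0.288]
ft_force: [0.0, -0.6, 0.3]
width: 0.003
gripper_force: 0.0
```

```bash
python3 -c "
from h import *
s,M=st(); print('down10 in tool mm',(np.array([0,0,-10])@M).round(2), 'to',((np.array([.548,-.153,.152])-s['tool_pos'])@M*1e3).round(1))"
```

```text
10.85 q [-0.637 -0.207  1.825  0.478  1.143 -2.319] p [ 0.5503 -0.1544  0.178 ] F [ 0.  -0.6  0.3] w 0.003
[[-0.834 -0.029  0.551]
 [ 0.04   0.993  0.112]
 [-0.551  0.116 -0.827]]
down10 in tool mm [ 5.51 -1.16  8.27] to [16.3 -1.5 20.4]
```

Emit:
{"api": "step_arm", "payload": {"targets": [[[-1,8,-1,10,0],[-1,8,-1,10,0],[-1,4.4,-0.9,6.6,0],[-1,4.4,-0.9,6.6,0],[-1,4.4,-0.9,6.6,0],[-1,0,0,0,0]]]}}

```text
clock: 11.45
tool_pos: [0.5445, -0.1522, 0.1244]
ee_rot: [0.004, 0.956, 0.06, 0.286]
ft_force: [-1.1, -0.5, 0.0]
width: 0.004
gripper_force: 0.9
```

Emit:
{"api": "step_arm", "payload": {"targets": [[[-1,4.4,-0.9,6.6,0],[-1,4.4,-0.9,6.6,0],[-1,4.4,-0.9,6.6,0],[-1,0,0,0,0]]]}}

```text
clock: 11.85
tool_pos: [0.5439, -0.1521, 0.0999]
ee_rot: [0.004, 0.956, 0.06, 0.285]
ft_force: [-4.2, -2.1, 1.1]
width: 0.004
gripper_force: 1.7
```

```bash
python3 -c "
from h import *
s,M=st(); im,d=grab('side'); cv2.imwrite('pics/s2.png',cv2.resize(im[150:290,270:430],None,fx=4,fy=4,interpolation=cv2.INTER_CUBIC))"
```

```text
11.85 q [-0.64  -0.155  1.942  0.519  1.001 -2.409] p [ 0.5439 -0.1521  0.0999] F [-4.2 -2.1  1.1] w 0.004
[[-0.837 -0.027  0.547]
 [ 0.042  0.993  0.114]
 [-0.546  0.118 -0.83 ]]
```

View pics/s2.png

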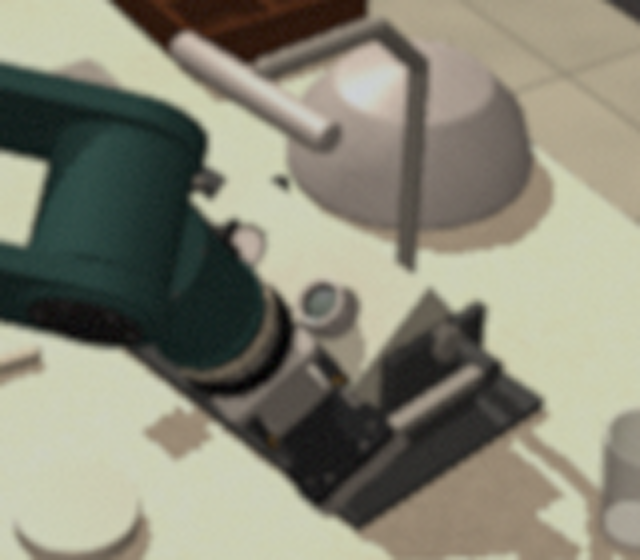

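The crop shows the eyepiece already partly raised at (325,305), with the fingertips on the right pad. I'll carry on gently.

Emit:
{"api": "step_arm", "payload": {"targets": [[[-1,2.2,-0.4,3.3,0],[-1,2.2,-0.4,3.3,0],[-1,2.2,-0.4,3.3,0],[-1,2.2,-0.4,3.3,0],[-1,2.2,-0.4,3.3,0],[-1,0,0,0,0]]]}}

```text
clock: 12.5
tool_pos: [0.5449, -0.1517, 0.0815]
ee_rot: [0.004, 0.956, 0.061, 0.287]
ft_force: [-2.0, -1.6, 1.9]
width: 0.001
gripper_force: 1.8
```

Emit:
{"api": "step_arm", "payload": {"targets": [[[-1,1.6,-0.3,2.5,0],[-1,1.6,-0.3,2.5,0],[-1,0,0,0,0]]]}}

```text
clock: 12.8
tool_pos: [0.5453, -0.1515, 0.0757]
ee_rot: [0.004, 0.956, 0.061, 0.287]
ft_force: [-0.1, -2.7, 3.6]
width: 0.007
gripper_force: 1.9
```

Emit:
{"api": "step_arm", "payload": {"targets": [[[-1,1.6,-0.3,2.5,0],[-1,0,0,0,0]]]}}

```text
clock: 13.0
tool_pos: [0.545, -0.151, 0.0723]
ee_rot: [0.004, 0.956, 0.061, 0.287]
ft_force: [-0.2, -1.3, 3.8]
width: 0.004
gripper_force: 2.2
```

Emit:
{"api": "step_arm", "payload": {"targets": [[[-1,1.1,-0.2,1.7,0],[-1,0,0,0,0]]]}}

```text
clock: 13.2
tool_pos: [0.5447, -0.1508, 0.07]
ee_rot: [0.004, 0.956, 0.061, 0.286]
ft_force: [0.0, -1.6, 4.4]
width: 0.005
gripper_force: 2.2
```

Emit:
{"api": "step_arm", "payload": {"targets": [[[-1,1.1,-0.2,1.7,0],[-1,0,0,0,0]]]}}

```text
clock: 13.4
tool_pos: [0.5451, -0.1509, 0.0689]
ee_rot: [0.004, 0.956, 0.061, 0.287]
ft_force: [-2.3, -0.9, 9.1]
width: 0.003
gripper_force: 4.2
```

Emit:
{"api": "step_arm", "payload": {"targets": [[[-1,0.6,-0.1,0.9,0],[-1,0,0,0,0]]]}}

```text
clock: 13.6
tool_pos: [0.5453, -0.1509, 0.0688]
ee_rot: [0.003, 0.956, 0.061, 0.287]
ft_force: [-5.5, -0.9, 11.3]
width: 0.002
gripper_force: 6.8
```

```bash
python3 - <<'E'
from h import *
st(); im,d=grab('side'); im,d,P=world('side')
a=np.array([-.57,-.1,.819])/np.linalg.norm([-.57,-.1,.819]); C=np.array([.598,-.043,.117])
m=np.zeros(d.shape,bool); m[205:250,330:375]=1
r=P-C; h=r@a; rad=np.linalg.norm(r-h[...,None]*a,axis=-1)
k=m&(rad<.03)&(h<.06)
q=h[k&(h>.01)]; print(np.percentile(q,[50,80,90,95]),k.sum())
t=k&(h>.033); print(P[t].mean(0),((P[t]-C)-h[t][:,None]*a).mean(0))
cv2.imwrite('pics/s3.png',cv2.resize(im[190:290,300:420],None,fx=5,fy=5,interpolation=cv2.INTER_CUBIC))
E
```

```text
13.6 q [-0.638 -0.118  1.979  0.549  0.935 -2.456] p [ 0.5453 -0.1509  0.0688] F [-5.5 -0.9 11.3] w 0.002
[[-0.835 -0.029  0.549]
 [ 0.041  0.993  0.115]
 [-0.549  0.119 -0.828]]
[0.03422779 0.03872782 0.04047125 0.04180334] 339
[ 0.57674301 -0.0507611   0.14742323] [ 0.00017295 -0.00400146 -0.00036821]
```

View pics/s3.png

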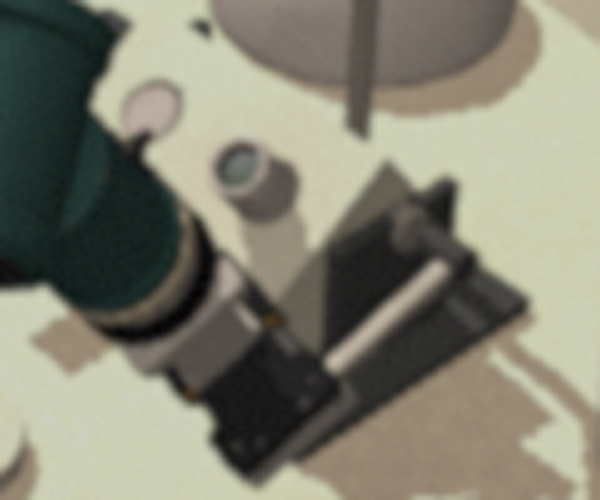

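The stop is reached: the height holds at 0.0688 while the force climbs to 11 N. The crop shows the lens barrel standing about 40 mm proud at (255,180). I'll back off and line up with the cell axis.

Emit:
{"api": "step_arm", "payload": {"targets": [[[-1,-5.5,1.2,-8.3,0],[-1,-11,2.3,-16.5,0],[-1,-11,2.3,-16.5,0],[-1,-11,2.3,-16.5,0],[-1,-11,2.3,-16.5,0],[-1,-11,2.3,-16.5,0],[-1,-11,2.3,-16.5,-0.09],[0.4,0,0,0,-0.09]]]}}

```text
clock: 14.45
tool_pos: [0.5451, -0.1512, 0.1981]
ee_rot: [-0.085, 0.953, 0.034, 0.29]
ft_force: [-0.6, -0.5, -0.8]
width: 0.056
gripper_force: 0.0
```

```bash
python3 - <<'E'
from h import *
s,M=st()
a=np.array([-.57,-.1,.819])/np.linalg.norm([-.57,-.1,.819]); C=np.array([.598,-.043,.117])
for h in (.11,.01): print(h,((C+h*a-s['tool_pos'])@M*1e3).round(1))
E
```

```text
14.45 q [-0.638 -0.229  1.801  0.467  1.189 -2.478] p [ 0.5451 -0.1512  0.1981] F [-0.6 -0.5 -0.8] w 0.056
[[-0.817 -0.181  0.547]
 [-0.141  0.983  0.115]
 [-0.559  0.016 -0.829]]
0.11 [-10.7  97.5  -1.4]
0.01 [-12.9  95.7  98.5]
```

Emit:
{"api": "step_arm", "payload": {"targets": [[[0.4,-2.7,24.4,-5,0],[0.4,-2.7,24.4,0,0],[0.4,-2.7,24.4,0,0],[0.4,-2.7,24.4,0,0],[0.4,0,0,0,0],[0.4,0,0,0,0]]]}}

```text
clock: 15.05
tool_pos: [0.533, -0.0538, 0.2068]
ee_rot: [-0.083, 0.953, 0.036, 0.289]
ft_force: [-0.7, 0.4, -1.4]
width: 0.566
gripper_force: 0.0
```

```bash
python3 - <<'E'
from h import *
s,M=st(); im,d=grab('wrist'); im,d,P=world('wrist'); cv2.imwrite('pics/w2.png',im)
a=np.array([-.57,-.1,.819])/np.linalg.norm([-.57,-.1,.819]); C=np.array([.598,-.043,.117])
r=P-C; h=r@a; e=r-h[...,None]*a; rad=np.linalg.norm(e,axis=-1)
k=(rad<.035)&(h>.025)&(h<.055); q=P[k]; print(k.sum(),q.mean(0),np.median(h[k]))
t=k&(h>.036); e2=e[t]; X=np.array([.819*.985,.819*.174,.574]);Y=np.array([-.174,.985,0])
ex,ey=e2@X,e2@Y; print('top offset x,y mid',(ex.min()+ex.max())/2,(ey.min()+ey.max())/2,np.ptp(ex),np.ptp(ey),np.median(h[t]))
E
```

```text
15.05 q [-0.429 -0.349  1.872  0.372  1.153 -2.245] p [ 0.533  -0.0538  0.2068] F [-0.7  0.4 -1.4] w 0.566
[[-0.82  -0.179  0.544]
 [-0.138  0.984  0.116]
 [-0.556  0.02  -0.831]]
1540 [ 0.57698098 -0.04722376  0.1448843 ] 0.03471528245230103
top offset x,y mid -0.0009960656876042973 -0.0010228712673626943 0.03663405975092098 0.03758773785187086 0.03873048314026087
```

View pics/w2.png

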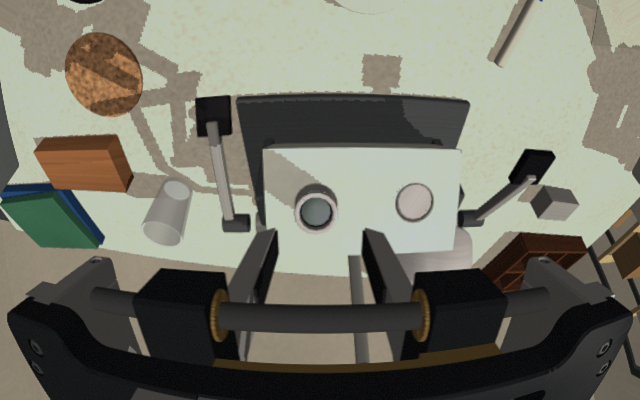

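The wrist picture shows the raised lens barrel at (315,208), between the open fingers. The measured offset is within 1 mm of plan, so I'll go in along the axis.

```bash
python3 - <<'E'
from h import *
s,M=st()
a=np.array([-.57,-.1,.819])/np.linalg.norm([-.57,-.1,.819]); C=np.array([.5975,-.0441,.1163])
print(((C+.011*a-s['tool_pos'])@M*1e3).round(1), ((a*100)@M).round(1))
E
```

```text
15.1 q [-0.431 -0.349  1.871  0.372  1.153 -2.245] p [ 0.5333 -0.0545  0.2071] F [-0.6  0.1 -1.3] w 0.609
[[-0.82  -0.178  0.545]
 [-0.137  0.984  0.115]
 [-0.557  0.02  -0.831]]
[ -3.3  -2.8 100.6] [   2.5    1.9 -100. ]
```

Emit:
{"api": "step_arm", "payload": {"targets": [[[0.4,-0.6,-0.5,18,0],[0.4,-0.6,-0.5,18,0],[0.4,-0.6,-0.5,18,0],[0.4,-0.6,-0.5,18,0],[0.4,-0.6,-0.5,18,0],[0.4,-0.3,-0.3,10,0],[0.4,0,0,0,0],[0.4,0,0,0,0]]]}}

```text
clock: 15.9
tool_pos: [0.5919, -0.0458, 0.1275]
ee_rot: [-0.082, 0.953, 0.035, 0.29]
ft_force: [-0.7, 0.4, -1.4]
width: 0.703
gripper_force: 0.0
```

Emit:
{"api": "step_arm", "payload": {"targets": [[[-1,0,0,0,0],[-1,0,0,0,0],[-1,0,0,0,0],[-1,0,0,0,0],[-1,0,0,0,0],[-1,0,0,0,0]]]}}

```text
clock: 16.5
tool_pos: [0.5922, -0.0453, 0.1283]
ee_rot: [-0.082, 0.953, 0.035, 0.291]
ft_force: [-2.6, -0.3, 1.5]
width: 0.393
gripper_force: 30.0
```

Gripped: 37 mm opening and 30 N. Next I'll draw it out along the axis.

Emit:
{"api": "step_arm", "payload": {"targets": [[[-1,0.2,0.2,-8,0],[-1,0.4,0.3,-15,0],[-1,0.4,0.3,-15,0],[-1,0.4,0.3,-15,0],[-1,0.4,0.3,-15,0],[-1,0.4,0.3,-15,0],[-1,0.4,0.3,-15,0],[-1,0.4,0.3,-15,0]]]}}

```text
clock: 17.3
tool_pos: [0.5255, -0.0561, 0.2186]
ee_rot: [-0.082, 0.953, 0.036, 0.289]
ft_force: [0.1, -0.1, -3.8]
width: 0.398
gripper_force: 30.0
```

Emit:
{"api": "step_arm", "payload": {"targets": [[[-1,0,0,-15,0],[-1,0,0,-15,0],[-1,0,0,-20,0],[-1,0,0,-20,0],[-1,0,0,0,0]]]}}

```text
clock: 17.8
tool_pos: [0.4885, -0.0651, 0.2801]
ee_rot: [-0.082, 0.952, 0.034, 0.292]
ft_force: [0.3, 0.4, -2.3]
width: 0.397
gripper_force: 30.0
```

```bash
python3 -c "
from h import *
st()"
```

```text
17.8 q [-0.521 -0.465  1.805  0.39   1.348 -2.262] p [ 0.4885 -0.0651  0.2801] F [ 0.3  0.4 -2.3] w 0.397
[[-0.816 -0.176  0.55 ]
 [-0.137  0.984  0.112]
 [-0.561  0.016 -0.828]]
```

The barrel is held and out. Now to the close-in side at the same azimuth, to remove the tilt against the inner limit.

Emit:
{"api": "step_arm", "payload": {"targets": [[[-1,20,34,-17,0],[-1,20,34,-17,0],[-1,20,34,-17,0],[-1,20,34,-17,0],[-1,20,34,-17,0],[-1,20,34,-17,0],[-1,0,0,0,0]]]}}

```text
clock: 18.5
tool_pos: [0.3488, 0.1279, 0.3132]
ee_rot: [-0.093, 0.959, 0.036, 0.267]
ft_force: [0.0, -0.0, -2.3]
width: 0.397
gripper_force: 30.0
```

```bash
python3 -c "
from h import *
st()"
```

```text
18.5 q [ 0.165 -0.756  1.863  0.035  1.492 -1.593] p [0.3488 0.1279 0.3132] F [ 0.  -0.  -2.3] w 0.397
[[-0.84  -0.198  0.504]
 [-0.16   0.98   0.119]
 [-0.518  0.02  -0.855]]
```

Emit:
{"api": "step_arm", "payload": {"targets": [[[-1,43,0,-25,0],[-1,43,0,-24,0],[-1,43,0,-22,0],[-1,43,0,-20,0],[-1,43,0,-18,0],[-1,0,0,0,0]]]}}

```text
clock: 19.1
tool_pos: [0.2063, 0.176, 0.3503]
ee_rot: [-0.086, 0.972, -0.003, 0.217]
ft_force: [-0.3, 0.2, -4.4]
width: 0.397
gripper_force: 30.0
```

```bash
python3 -c "
from h import *
st()"
```

```text
19.1 q [ 0.904 -0.756  1.749 -0.33   1.828 -0.979] p [0.2063 0.176  0.3503] F [-0.3  0.2 -4.4] w 0.397
[[-0.891 -0.165  0.423]
 [-0.168  0.985  0.031]
 [-0.422 -0.043 -0.905]]
```

Emit:
{"api": "step_arm", "payload": {"targets": [[[-1,-9,-29,19,0],[-1,-9,-29,19,0],[-1,-9,-29,19,0],[-1,-9,-29,19,0],[-1,0,0,0,0],[-1,43,-4,-20,0],[-1,43,-4,-20,0],[-1,0,0,0,0]]]}}

```text
clock: 19.9
tool_pos: [0.2646, 0.1, 0.3392]
ee_rot: [-0.072, 0.98, -0.028, 0.184]
ft_force: [-0.1, 0.8, -3.6]
width: 0.395
gripper_force: 30.0
```

```bash
python3 -c "
from h import *
s,M=st(); p=s['tool_pos']; u=-p*[1,1,0]/np.hypot(*p[:2]); print(np.arctan2(p[1],p[0]),np.hypot(*p[:2]),(u*48@M).round(1))"
```

```text
19.9 q [ 0.35  -0.757  1.754 -0.157  1.798 -1.43 ] p [0.2646 0.1    0.3392] F [-0.1  0.8 -3.6] w 0.395
[[-0.922 -0.13   0.364]
 [-0.151  0.988 -0.029]
 [-0.356 -0.082 -0.931]]
0.36132308931350166 0.2828863279726846 [ 44.  -10.9 -15.9]
```

Emit:
{"api": "step_arm", "payload": {"targets": [[[-1,44,-14,-16,0],[-1,44,-14,-15,0],[-1,44,-14,-14,0],[-1,0,0,0,0]]]}}

```text
clock: 20.3
tool_pos: [0.1822, 0.1083, 0.3787]
ee_rot: [-0.071, 0.984, -0.054, 0.153]
ft_force: [0.8, -0.4, -3.8]
width: 0.396
gripper_force: 30.0
```

```bash
python3 -c "
from h import *
s,M=st(); p=s['tool_pos']; u=-p*[1,1,0]/np.hypot(*p[:2]); print(np.arctan2(p[1],p[0]),np.hypot(*p[:2]),(u*48@M).round(1))"
```

```text
20.3 q [ 0.712 -0.757  1.657 -0.303  2.036 -1.168] p [0.1822 0.1083 0.3787] F [ 0.8 -0.4 -3.8] w 0.396
[[-0.943 -0.123  0.31 ]
 [-0.156  0.984 -0.085]
 [-0.294 -0.129 -0.947]]
0.5362248560104452 0.2119342941079011 [ 42.7 -19.1 -10.7]
```

Emit:
{"api": "step_arm", "payload": {"targets": [[[-1,-13,-23,26,0],[-1,-13,-23,26,0],[-1,-13,-23,26,0],[-1,-13,-23,26,0],[-1,-13,-23,26,0],[-1,-13,-23,26,0],[-1,0,0,0,0]]]}}

```text
clock: 21.0
tool_pos: [0.3288, -0.0282, 0.2704]
ee_rot: [-0.06, 0.986, -0.06, 0.142]
ft_force: [-0.4, 0.6, -2.6]
width: 0.397
gripper_force: 30.0
```

```bash
python3 -c "
from h import *
s,M=st(); p=s['tool_pos']; u=-p*[1,1,0]/np.hypot(*p[:2]); print(np.arctan2(p[1],p[0]),np.hypot(*p[:2]),(u*48@M).round(1),np.arctan2(M[1,2],M[0,2]))"
```

```text
21.0 q [-0.218 -0.671  1.846 -0.037  1.658 -1.919] p [ 0.3288 -0.0282  0.2704] F [-0.4  0.6 -2.6] w 0.397
[[-0.952 -0.101  0.288]
 [-0.135  0.986 -0.102]
 [-0.274 -0.136 -0.952]]
-0.08569468444283816 0.3300567757263071 [ 45.    8.9 -14.2] -0.339963381847818
```

Emit:
{"api": "step_arm", "payload": {"targets": [[[-1,45,9,-14,0],[-1,45,9,-13,0],[-1,45,9,-11,0],[-1,45,9,-9,0],[-1,0,0,0,0]]]}}

```text
clock: 21.5
tool_pos: [0.245, 0.0124, 0.3042]
ee_rot: [-0.063, 0.991, -0.065, 0.097]
ft_force: [-0.4, -0.0, -2.9]
width: 0.397
gripper_force: 30.0
```

```bash
python3 -c "
from h import *
s,M=st(); p=s['tool_pos']; u=-p*[1,1,0]/np.hypot(*p[:2]); print(np.arctan2(p[1],p[0]),np.hypot(*p[:2]),(u*48@M).round(1),np.arctan2(M[1,2],M[0,2]))"
```

```text
21.5 q [-0.017 -0.757  1.797 -0.121  1.894 -1.764] p [0.245  0.0124 0.3042] F [-0.4 -0.  -2.9] w 0.397
[[-0.973 -0.111  0.201]
 [-0.137  0.984 -0.118]
 [-0.184 -0.142 -0.973]]
0.050653708280136746 0.24532556603323058 [47.   3.  -9.3] -0.5300859144994592
```

Emit:
{"api": "step_arm", "payload": {"targets": [[[-1,-8,-31,15,0],[-1,-8,-31,15,0],[-1,-8,-31,15,0],[-1,-8,-31,15,0],[-1,0,0,0,0],[-1,41,22,-11,0],[-1,41,22,-11,0],[-1,41,22,-9,0]]]}}

```text
clock: 22.3
tool_pos: [0.2303, -0.0759, 0.2858]
ee_rot: [-0.059, 0.995, -0.056, 0.065]
ft_force: [0.2, 0.0, -3.4]
width: 0.398
gripper_force: 30.0
```

Emit:
{"api": "step_arm", "payload": {"targets": [[[-1,41,22,-7,0],[-1,41,22,-5,0],[-1,0,0,0,0]]]}}

```text
clock: 22.6
tool_pos: [0.2071, -0.0487, 0.307]
ee_rot: [-0.061, 0.996, -0.051, 0.038]
ft_force: [0.2, -0.4, -3.6]
width: 0.398
gripper_force: 30.0
```

```bash
python3 -c "
from h import *
s,M=st(); p=s['tool_pos']; u=-p*[1,1,0]/np.hypot(*p[:2]); print(np.arctan2(p[1],p[0]),np.hypot(*p[:2]),(u*48@M).round(1),np.arctan2(M[1,2],M[0,2]))"
```

```text
22.6 q [-0.405 -0.757  1.777 -0.062  2.008 -2.127] p [ 0.2071 -0.0487  0.307 ] F [ 0.2 -0.4 -3.6] w 0.398
[[-0.99  -0.117  0.081]
 [-0.124  0.988 -0.096]
 [-0.069 -0.105 -0.992]]
-0.23107739323668017 0.21279481248438134 [44.9 16.3 -4.8] -0.8710716675884319
```

Emit:
{"api": "step_arm", "payload": {"targets": [[[-1,0,0,0,0.14],[-1,0,0,0,0.14],[-1,0,0,0,0.14],[-1,0,0,0,0.14],[-1,0,0,0,0]]]}}

```text
clock: 23.1
tool_pos: [0.2069, -0.0497, 0.3052]
ee_rot: [0.219, 0.974, -0.038, 0.049]
ft_force: [0.6, -0.0, -3.5]
width: 0.394
gripper_force: 30.0
```

```bash
python3 -c "
from h import *
s,M=st(); p=s['tool_pos']; t=np.array([.22,-.174,.27]); u=-t*[1,1,0]/np.hypot(*t[:2]); print(((t-p)@M*1e3/4).round(1),(u*48@M).round(1))"
```

```text
23.1 q [-0.409 -0.757  1.78  -0.063  2.007 -1.568] p [ 0.2069 -0.0497  0.3052] F [ 0.6 -0.  -3.5] w 0.394
[[-0.9    0.43   0.079]
 [ 0.422  0.901 -0.096]
 [-0.112 -0.053 -0.992]]
[-15.1 -26.1  12. ] [46.4 10.7 -5.8]
```

Emit:
{"api": "step_arm", "payload": {"targets": [[[-1,-15,-26,12,0],[-1,-15,-26,12,0],[-1,-15,-26,12,0],[-1,-15,-26,12,0],[-1,0,0,0,0],[-1,46,11,-6,0],[-1,46,11,-4,0],[-1,0,0,0,0]]]}}

```text
clock: 23.9
tool_pos: [0.1741, -0.1324, 0.2796]
ee_rot: [0.218, 0.975, -0.033, 0.034]
ft_force: [-0.4, -0.3, -3.4]
width: 0.398
gripper_force: 30.0
```

```bash
python3 -c "
from h import *
s,M=st(); p=s['tool_pos']; t=p; u=-t*[1,1,0]/np.hypot(*t[:2]); print((u*48@M).round(1),np.arctan2(M[1,2],M[0,2]))"
```

```text
23.9 q [-0.899 -0.757  1.831 -0.009  1.974 -2.033] p [ 0.1741 -0.1324  0.2796] F [-0.4 -0.3 -3.4] w 0.398
[[-0.903  0.427  0.052]
 [ 0.423  0.903 -0.078]
 [-0.081 -0.049 -0.996]]
[46.8  9.9 -4.3] -0.9832746890432708
```

Tilt is now 0.094 and lies in the arm's plane. A couple more pushes should remove it.

Emit:
{"api": "step_arm", "payload": {"targets": [[[-1,47,10,-4,0],[-1,47,10,-2,0],[-1,0,0,0,0]]]}}

```text
clock: 24.2
tool_pos: [0.1548, -0.1097, 0.3015]
ee_rot: [0.218, 0.976, -0.022, 0.006]
ft_force: [0.0, -0.4, -3.1]
width: 0.398
gripper_force: 30.0
```

```bash
python3 -c "
from h import *
s,M=st(); p=s['tool_pos']; t=p; u=-t*[1,1,0]/np.hypot(*t[:2]); print((u*48@M).round(1),np.arctan2(M[1,2],M[0,2]))"
```

```text
24.2 q [-0.863 -0.757  1.783 -0.034  2.079 -2.011] p [ 0.1548 -0.1097  0.3015] F [ 0.  -0.4 -3.1] w 0.398
[[-0.905  0.426  0.001]
 [ 0.426  0.904 -0.046]
 [-0.021 -0.041 -0.999]]
[47.2  8.4 -1.3] -1.5500216775801758
```

Emit:
{"api": "step_arm", "payload": {"targets": [[[-1,-43,-2,8,0],[-1,-43,-2,8,0],[-1,-43,-2,12,0],[-1,-43,-2,12,0],[-1,-43,-2,12,0],[-1,-43,-2,12,0],[-1,-43,-2,12,0],[-1,-43,-2,12,0]]]}}

```text
clock: 25.0
tool_pos: [0.4598, -0.276, 0.217]
ee_rot: [0.219, 0.975, -0.021, 0.004]
ft_force: [-0.1, -0.1, -3.2]
width: 0.397
gripper_force: 30.0
```

Emit:
{"api": "step_arm", "payload": {"targets": [[[-1,-43,-2,12,0],[-1,-43,-2,12,0],[-1,0,0,0,0],[-1,0,0,0,0]]]}}

```text
clock: 25.4
tool_pos: [0.5338, -0.3167, 0.1928]
ee_rot: [0.219, 0.975, -0.02, 0.002]
ft_force: [-0.1, -0.4, -3.7]
width: 0.397
gripper_force: 30.0
```

```bash
python3 - <<'E'
from h import *
s,M=st(); print(((np.array([.537,-.317,.075])-s['tool_pos'])@M*1e3).round(1))
im,d=grab('side'); cv2.imwrite('pics/s4.png',cv2.resize(im[200:360,300:460],None,fx=3.75,fy=3.75,interpolation=cv2.INTER_CUBIC))
E
```

```text
25.4 q [-0.606  0.236  1.227 -0.037  1.661 -1.738] p [ 0.5338 -0.3167  0.1928] F [-0.1 -0.4 -3.7] w 0.397
[[-0.904  0.428 -0.006]
 [ 0.428  0.903 -0.04 ]
 [-0.012 -0.039 -0.999]]
[ -1.6   5.7 117.7]
```

View pics/s4.png

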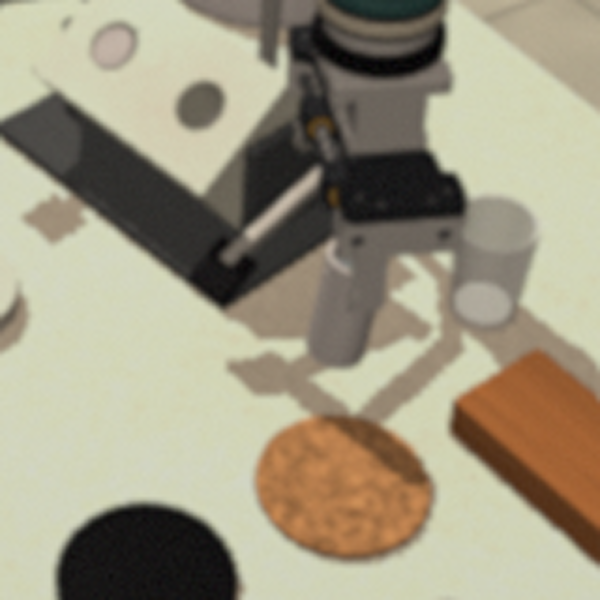

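The crop shows the barrel hanging nearly upright at (340,310), above the cork mat centred at (344,485), and the plug untouched at (113,45). Lowering now.

Emit:
{"api": "step_arm", "payload": {"targets": [[[-1,0,1,19,0],[-1,0,1,19,0],[-1,0,1,19,0],[-1,0,1,19,0],[-1,-1,1,19,0],[-1,0,0,15,0],[-1,0,0,0,0]]]}}

```text
clock: 26.15
tool_pos: [0.5347, -0.3164, 0.0849]
ee_rot: [0.22, 0.975, -0.021, 0.002]
ft_force: [-0.5, 0.7, -3.1]
width: 0.395
gripper_force: 30.0
```

Emit:
{"api": "step_arm", "payload": {"targets": [[[-1,0,0,4,0],[-1,0,0,4,0],[-1,0,0,3,0],[-1,0,0,0,0]]]}}

```text
clock: 26.55
tool_pos: [0.5363, -0.318, 0.075]
ee_rot: [0.22, 0.975, -0.021, 0.004]
ft_force: [-0.2, 0.6, -4.3]
width: 0.398
gripper_force: 30.0
```

Emit:
{"api": "step_arm", "payload": {"targets": [[[-1,0,0,2,0],[-1,0,0,2,0],[-1,0,0,0,0]]]}}

```text
clock: 26.85
tool_pos: [0.5361, -0.318, 0.0707]
ee_rot: [0.22, 0.975, -0.021, 0.003]
ft_force: [0.0, -0.1, -3.8]
width: 0.394
gripper_force: 30.0
```

Emit:
{"api": "step_arm", "payload": {"targets": [[[-1,0,0,3,0],[-1,0,0,3,0],[-1,0,0,2,0],[-1,0,0,0,0]]]}}

```text
clock: 27.25
tool_pos: [0.5359, -0.3183, 0.0624]
ee_rot: [0.22, 0.975, -0.021, 0.003]
ft_force: [-0.2, 0.1, -3.1]
width: 0.396
gripper_force: 30.0
```

Emit:
{"api": "step_arm", "payload": {"targets": [[[-1,0,0,2,0],[-1,0,0,1.5,0],[-1,0,0,0,0]]]}}

```text
clock: 27.55
tool_pos: [0.5367, -0.3189, 0.061]
ee_rot: [0.22, 0.975, -0.022, 0.004]
ft_force: [-0.5, 1.8, 2.5]
width: 0.396
gripper_force: 30.0
```

Emit:
{"api": "step_arm", "payload": {"targets": [[[-1,0,0,1.5,0],[-1,0,0,0,0]]]}}

```text
clock: 27.75
tool_pos: [0.5371, -0.3191, 0.0609]
ee_rot: [0.22, 0.975, -0.022, 0.005]
ft_force: [-2.1, 1.8, 7.0]
width: 0.397
gripper_force: 30.0
```

It is on the mat. Release, then straight up.

Emit:
{"api": "step_arm", "payload": {"targets": [[[0,0,0,0,0],[0.2,0,0,0,0],[0.5,0,0,0,0],[0.5,0,0,0,0],[0.5,0,0,0,0]]]}}

```text
clock: 28.25
tool_pos: [0.5361, -0.3186, 0.0576]
ee_rot: [0.22, 0.975, -0.021, 0.003]
ft_force: [0.3, 1.0, -0.8]
width: 0.746
gripper_force: 0.0
```

Emit:
{"api": "step_arm", "payload": {"targets": [[[0.5,0,0,-10,0],[0.5,0,0,-15,0],[0.5,0,0,-20,0],[0.5,0,0,-25,0],[0.5,0,0,-30,0],[0.5,0,0,-30,0],[0.5,0,0,-30,0],[0.5,0,0,0,0]]]}}

```text
clock: 29.05
tool_pos: [0.5389, -0.3131, 0.2259]
ee_rot: [0.22, 0.975, -0.024, 0.01]
ft_force: [-0.1, -0.1, -1.1]
width: 0.75
gripper_force: 0.0
```

```bash
python3 - <<'E'
from h import *
s,M=st()
im,d=grab('side'); im,d,P=world('side'); cv2.imwrite('pics/s5.png',cv2.resize(im[200:360,300:460],None,fx=3.75,fy=3.75,interpolation=cv2.INTER_CUBIC))
k=(np.hypot(P[...,0]-.537,P[...,1]+.32)<.05)&(P[...,2]>.02)&(P[...,2]<.11)&(d>0)
for a,b in ((.02,.04),(.04,.06),(.06,.08),(.08,.11)):
    q=P[k&(P[...,2]>=a)&(P[...,2]<b)]; print(a,len(q),q.mean(0) if len(q) else '')
E
```

```text
29.05 q [-0.596  0.224  1.176 -0.037  1.706 -1.729] p [ 0.5389 -0.3131  0.2259] F [-0.1 -0.1 -1.1] w 0.75
[[-0.903  0.429  0.009]
 [ 0.429  0.902 -0.051]
 [-0.029 -0.042 -0.999]]
0.02 71 [ 0.51632577 -0.32733598  0.02994787]
0.04 82 [ 0.51699442 -0.32920999  0.04941981]
0.06 126 [ 0.52068301 -0.32292422  0.07264354]
0.08 123 [ 0.5248148  -0.31839151  0.08389322]
```

View pics/s5.png

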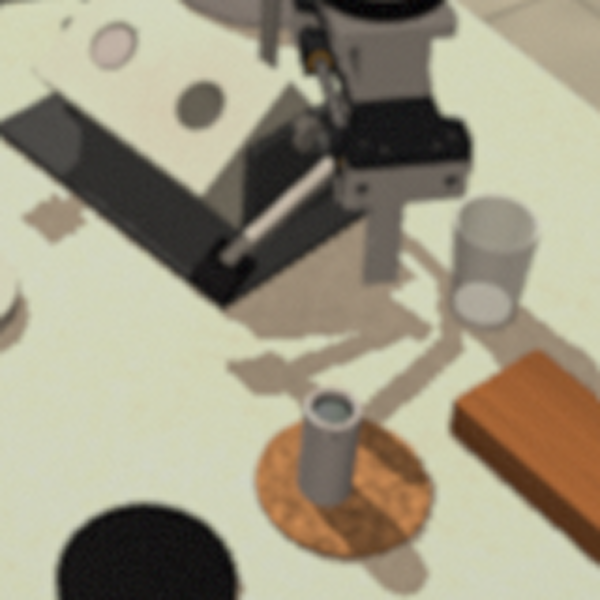

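The crop shows the eyepiece standing upright, lens up, with its foot at about (328,490) well inside the cork mat centred at (344,485). The gripper is clear of it and the plug is in place, so I'm handing in.

```bash
python3 -c "
from h import *
print(env.job_done())"
```

```text
the job is handed in; nothing more can be done
None
```

The eyepiece was raised by its lever, drawn out along its cell, and now stands upright, lens up, on the cork mat, about 11 mm off centre in the last picture; I handed the job in at about 29 s and no verdict came back.

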